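Clear, bolt down and test the hutch door-lock unit

TASK

Put every wooden chew that was left on the hutch door-lock unit into the aluminium feed pan, then turn the unit's three captive bolt knobs clockwise, in any order, fully home against their end stops. After that test the latch: hold the red button down until the yellow lever has dropped all the way, let go of the button, and lift the lever back up until it stays up by itself. Leave the other things on the bench alone and the pan standing on the bench.

Things in the scene. Friction and masses are not known exactly. Their poses are not given: they have to be found in the camera images.
- unit: Flat grey door-lock box fixed on the bench, 220 (its x) x 280 (its y) x 40 mm high, origin under its centre, yaw within 0.25 rad, left or right of the middle, the pan on the other side. Its top is the cover, with a rim 4 mm wide, 6 mm high. In its frame (x, y mm): knobs (-70, 100), (70, 100), (65, -10), button (-70, -20), lever hinge (45, -90). Chews crowd the knobs and the lever's path.
- knob_a (a joint): Angle of the black captive bolt knob at the near left (-x, +y) of the cover, rad: 0 fully slackened, growing as it is turned clockwise seen from above, end stop (fully home) at 2.6. It starts anywhere from 0.1 to 1.6. Turning it takes about 0.04 N m, and it stays where it is left. It does not rise or sink.
- knob_b (a joint): Angle of the black captive bolt knob at the far left (+x, +y) of the cover, rad: 0 fully slackened, growing as it is turned clockwise seen from above, end stop (fully home) at 2.6. It starts anywhere from 0.1 to 1.6. Turning it takes about 0.04 N m, and it stays where it is left. It does not rise or sink.
- knob_c (a joint): Angle of the black captive bolt knob at the far middle (+x) of the cover, rad: 0 fully slackened, growing as it is turned clockwise seen from above, end stop (fully home) at 2.6. It starts anywhere from 0.1 to 1.6. Turning it takes about 0.04 N m, and it stays where it is left. It does not rise or sink.
- knob_a_grip (a point): On the axis of knob_a, 29 mm above the cover, the height to grip at. The knob is a disc 40 mm wide and 12 mm high carrying a grip bar 38 mm long, 14 mm thick, that reaches 40 mm above the cover. The point turns with the knob: its x axis lies along the bar, a white line marks the -x half; in plan the bar's direction is the unit's x axis turned clockwise by the knob angle.
- knob_b_grip (a point): On the axis of knob_b, 29 mm above the cover, the height to grip at. The knob is a disc 40 mm wide and 12 mm high carrying a grip bar 38 mm long, 14 mm thick, that reaches 40 mm above the cover. The point turns with the knob: its x axis lies along the bar, a white line marks the -x half; in plan the bar's direction is the unit's x axis turned clockwise by the knob angle.
- knob_c_grip (a point): On the axis of knob_c, 29 mm above the cover, the height to grip at. The knob is a disc 40 mm wide and 12 mm high carrying a grip bar 38 mm long, 14 mm thick, that reaches 40 mm above the cover. The point turns with the knob: its x axis lies along the bar, a white line marks the -x half; in plan the bar's direction is the unit's x axis turned clockwise by the knob angle.
- button (a joint): How far the red push button is pressed, m: 0 out, 0.008 fully down. A spring pushes it back; fully down takes about 4 N. Pressed down, it tips the lever over its balance point and the lever drops by its own weight within about 1 s.
- button_top (a point): Centre of the red button's top face, 32 mm wide, 24 mm above the cover when out; it stands in a black collar 48 mm wide that is 14 mm high. Press straight down.
- lever (a joint): Angle of the lever, rad: 0 is up (leaning 0.2 rad beyond upright to the unit's +x against a stop, where its own weight keeps it); it grows as the lever drops towards the unit's -x; 1.65 is fully dropped, nearly level. Balance point at 0.2: left below it the lever returns to 0, left above it drops. It weighs 120 g and swings freely.
- lever_handle (a point): Centre of the yellow handle at the lever's end: a cylinder 20 mm in diameter and 22 mm long, lying along the unit's y axis, 65 mm from the hinge on a steel rod 9 mm thick. It can be pinched by its two flat ends from above and carried round the hinge. Fully dropped it is about 26 mm above the cover.
- lever_hinge (a point): The lever's hinge, 18 mm above the cover between two steel cheeks 28 mm high; the hinge line runs along the unit's y axis. The point's axes are the unit's.
- pan: Empty round aluminium feed pan, loose on the bench, 350 g: 200 mm wide at the rim, 176 mm at the foot, 42 mm high, wall 3 mm, floor 4 mm thick; origin at the centre of its underside.
- chew0: A round wooden chew: upright cylinder 44 mm in diameter, 34 mm high, about 40 g, brown with a pale top; origin at the centre of its underside, z axis along the cylinder. Starts standing on the cover of the unit. Two to four of the four chews are present; an absent one reads None. All are alike.
- chew1: A round wooden chew: upright cylinder 44 mm in diameter, 34 mm high, about 40 g, brown with a pale top; origin at the centre of its underside, z axis along the cylinder. Starts standing on the cover of the unit. Two to four of the four chews are present; an absent one reads None. All are alike.
- chew2: A round wooden chew: upright cylinder 44 mm in diameter, 34 mm high, about 40 g, brown with a pale top; origin at the centre of its underside, z axis along the cylinder. Starts standing on the cover of the unit. Two to four of the four chews are present; an absent one reads None. All are alike.
- chew3: A round wooden chew: upright cylinder 44 mm in diameter, 34 mm high, about 40 g, brown with a pale top; origin at the centre of its underside, z axis along the cylinder. Starts standing on the cover of the unit. Two to four of the four chews are present; an absent one reads None. All are alike.
- fork: Bystander, to be left where it is: hand hay fork with wooden handle and four steel tines, 420 mm long, lying along y.
- bottle: Bystander, to be left where it is: white drinking bottle, 66 mm wide, 190 mm tall, origin under its base.
- jar: Bystander, to be left where it is: amber jar with yellow lid, 72 mm wide, 100 mm tall, origin under its base.
- bowl: Bystander, to be left where it is: blue ceramic bowl, 120 mm wide, 45 mm tall, origin under its base.
- brush: Bystander, to be left where it is: grooming brush, 120 mm long, lying along x between the base and the work.
Not all that is in view belongs to the job. Leave any green or purple look-alike of the chew3 alone.

How it is judged:
By the outcome, as a careful person would: the job done as asked, in the order asked, and still so for the second after the job is handed in, with the robot touching nothing.
Of chew0, chew1, chew2, chew3 only 2 to 4 are there at a start; the rules pass over those that are not, and their reading is None.
At some moment in a run one of chew0, chew1, chew2, chew3, pan may be knocked a few centimetres aside while the robot is not near it.
It also fails if it takes over 210 s, if anything falls off the work surface, if the arm or the gripper's body presses on something with over 40 N, if the wrist force passes 120 N, or if a joint passes its speed limit or range.

ROBOT

A 6-joint arm with a two-finger parallel gripper is mounted at the origin on the work surface. World frame = base frame: x ahead of the robot, y to its left, z up, the work surface at z = 0. Lengths are in mm, angles in rad, forces in N, time in s.
With the tool pointing down it reaches from about 400 to 925 mm from the base axis. Payload 3.4 kg.
Tool frame: the origin (TCP) lies between the finger pads; the fingertips stand 14 mm ahead of it and the grasp point (between the pads) lies 5 mm behind it; z points along the fingers, y is the line along which they close (so a half turn about z gives the same grasp; the last joint's range is limited). The gripper opens to 85 mm and grips with 20 to 120 N. Pads are 22 mm wide; open, the fingers measure 114 mm over their backs; the gripper's body (76 mm by 85 mm) begins 54 mm behind the grasp point. The pads swing forward as they close: fully open they stand 13 mm farther back than shut.
Start: joints at [-1.343, 0.307, 1.506, -0, 1.328, -0.073], TCP at [170.339, -549.195, 217.005] pointing down, gripper open.
Joint ranges: [-3.12, 3.12], [-1.05, 2.28], [0.14, 2.33], [-1.42, 4.57], [0.1, 2.73], [-2.68, 2.68]. Speed limits (rad/s): [2.57, 2.57, 3.14, 3.14, 3.14, 3.14].

INTERFACE

Orientations are given as a 3x3 rotation matrix whose columns are the frame's x, y, z axes.
In Python, from workcell import r, viewer gives the robot as it stands.
- The arm moves only by the shell command python3 -m pendant 'ROWS' [OPENING] [FORCE]. ROWS is text: rows parted by semicolons, each of 6 numbers parted by spaces: the shift along the tool's x, y, z in m, then the turn, a rotation vector about the tool's x, y, z in rad. A call has 1 to 20 rows; each row shifts and turns the commanded pose from where the row before left it, along the tool's axes as they then stand; what a row does not reach is not made up. A row lasts 1/12 s, in which the tool goes at most 41.7 mm and 7.16 degrees, less where a joint would pass 70% of its speed; a pose out of reach is approached as far as the arm can. A call is refused whole if a number of a shift passes 0.0417 or a number of a turn 0.125, either way. A call with a gripper value outside its range is refused whole. OPENING is the finger opening in m, from 0 to 0.0854, set as the call begins (- or left out, the last holds). The fingers move at their own pace and stop on an object; FORCE is the grip in N (left out, the last holds). Time passes only in rows, so rows that do not move let the fingers close. It gives the time, the measured TCP pose, the force, the opening and the grip force at its end, in the units of the state.
- r.sense(): the state, without advancing time (a new reading comes with each control period).
- viewer.camera(name): name is "side" or "top"; returns a dict with "image" (480x640x3 uint8, red, green, blue), "vfov" (degrees; the focal length in pixels is half the picture's height over the tangent of half this angle, whatever the lens; pixels are square), "cx", "cy" (the principal point, pixels), "R" (3x3) and "t" (3): a world point X has camera coordinates R X + t. Camera axes: x right, y down, z forward; pixel columns grow to the right and rows downward; lengths in mm; the calibration is good to about 2 mm. A picture is of the moment at which its call begins. There is no depth.
- r.finish_job(): hands the job in; it is judged then, once.
The state is a dict: "t": time; "joint_positions": joint angles; "joint_vel": joint speeds; "joint_efforts": joint torques, N m; "position": TCP position; "eef_rot": TCP orientation; "ft_force": force on the tool from outside, world axes, zero at the start; "ft_torque": the same for the moment, N m; "gripper_width": finger opening in mm; "grasp_force": force on a finger pad.
Only numpy, scipy, OpenCV 4.12 (cv2) and the standard library are available. Lean on these libraries where they do the work, as an engineer would, in place of code of your own. Each camera call takes 0.05 s, during which the arm holds its last target. There are 200 camera calls.

## Working session

There is one attempt and no reset: what is moved stays moved. The work goes in short steps, Python scripts to look and compute and a shell command to move; the robot and the scene stay as the last step left them, time stands still between calls to the robot, and variables do not carry over. Pictures are saved under pics/ and viewed, at most 14 in all, crops included, and the job is handed in when it is done.

```bash
ls; mkdir -p pics; python3 - <<'E'
from workcell import r, viewer
import cv2,pickle
for n in("top","side"):
    c=viewer.camera(n); pickle.dump(c,open(f"{n}0.pkl","wb"))
    cv2.imwrite(f"pics/{n}0.png",c["image"][:,:,::-1]); print(n,c["vfov"],c["cx"],c["cy"],c["R"],c["t"])
s=r.sense(); print(s["position"],s["eef_rot"],s["gripper_width"],s["t"])
E
```

```text
pics
top 47.594185580059595 326.6036960648323 242.67164410536265 [[ 0.01330891 -0.99985838  0.01030032]
 [-0.99760869 -0.01397626 -0.06768726]
 [ 0.06782164 -0.00937485 -0.99765342]] [  15.4397012   543.44113459 1440.9213257 ]
side 53.011557800404 321.89312159143236 243.91799906266638 [[-0.92328472 -0.38389146  0.01314063]
 [-0.26706076  0.6169586  -0.74029767]
 [ 0.27608673 -0.68701487 -0.67215079]] [519.72499863 199.29749345 951.14103642]
[ 170.1935083  -548.5470665   216.14626091] [[ 9.55098827e-01  2.96287099e-01 -4.31350197e-04]
 [ 2.96287383e-01 -9.55097058e-01  1.84310989e-03]
 [ 1.34108378e-04 -1.88815571e-03 -9.99998208e-01]] 85.82695632027985 0.1
```

View pics/top0.png

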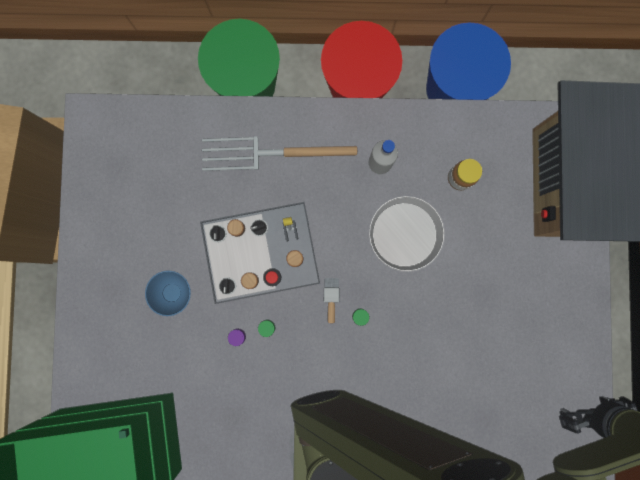

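View pics/side0.png

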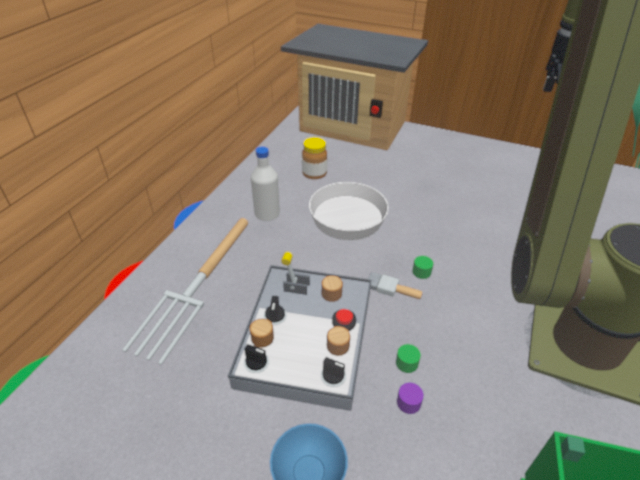

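The top view shows three brown chews at (236,228), (249,281) and (295,259). The look-alikes are green at (266,328) and (361,317) and purple at (236,338), and they stay put. Knobs are at (228,286), (217,233) and (258,227), the button at (272,277), the lever at (288,224) and the pan at (407,233). Next I'll make one enlarged crop and measure from both views.

```bash
cat >h.py <<'E'
import numpy as np,cv2,pickle
from workcell import r,viewer
def f(c): return 240/np.tan(np.radians(c["vfov"]/2))
def ray(c,uv):
    d=c["R"].T@np.array([(uv[0]-c["cx"])/f(c),(uv[1]-c["cy"])/f(c),1.]); return -c["R"].T@c["t"],d/np.linalg.norm(d)
def onz(c,uv,z):
    o,d=ray(c,uv); return o+d*(z-o[2])/d[2]
def proj(c,X):
    p=c["R"]@np.asarray(X,float)+c["t"]; return p[:2]/p[2]*f(c)+[c["cx"],c["cy"]]
def tri(c1,u1,c2,u2):
    o1,d1=ray(c1,u1);o2,d2=ray(c2,u2)
    s=np.linalg.lstsq(np.c_[d1,-d2],o2-o1,rcond=None)[0]
    a,b=o1+s[0]*d1,o2+s[1]*d2; return (a+b)/2,np.linalg.norm(a-b)
def snap(n,name=None):
    c=viewer.camera(n)
    if name: pickle.dump(c,open(name+n+".pkl","wb"))
    return c
def blobs(c,lo,hi,box,amin=15):
    h=cv2.cvtColor(c["image"],cv2.COLOR_RGB2HSV); m=cv2.inRange(h,lo,hi)
    z=np.zeros_like(m);x0,y0,x1,y1=box;z[y0:y1,x0:x1]=m[y0:y1,x0:x1]
    n,l,s,ce=cv2.connectedComponentsWithStats(z)
    return [(ce[i].round(1).tolist(),int(s[i][4]),s[i][:4].tolist()) for i in range(1,n) if s[i][4]>=amin]
E
python3 - <<'E'
from h import *
T=pickle.load(open("top0.pkl","rb"));S=pickle.load(open("side0.pkl","rb"))
a=cv2.resize(T["image"][195:310,190:330],None,fx=2.85,fy=2.85*1.3*.77,interpolation=3)
b=cv2.resize(S["image"][240:410,220:390],None,fx=2.35,fy=2.35,interpolation=3)
o=np.zeros((410,800,3),np.uint8);o[:a.shape[0],:a.shape[1]]=a;o[:b.shape[0],400:400+b.shape[1]]=b[:,:400]
cv2.imwrite("pics/crop0.png",o[:,:,::-1]); print(a.shape,b.shape)
for n,c,box in(("T",T,(195,195,330,310)),("S",S,(225,240,385,410))):
    for nm,lo,hi in(("brown",(5,60,60),(19,190,255)),("red",(0,150,80),(4,255,255)),("yel",(20,130,100),(32,255,255)),("blk",(0,0,0),(180,255,45))):
        print(n,nm,blobs(c,lo,hi,box))
for p in [(236,228),(249,281)]: print(cv2.cvtColor(T["image"],cv2.COLOR_RGB2HSV)[p[1],p[0]])
E
```

```text
(328, 399, 3) (400, 400, 3)
T brown [([235.4, 227.5], 219, [227, 219, 17, 17]), ([294.4, 258.2], 215, [287, 250, 16, 17]), ([249.1, 280.4], 220, [241, 273, 17, 16])]
T red [([271.4, 277.0], 107, [266, 272, 12, 11])]
T yel [([287.4, 221.2], 49, [284, 218, 8, 7])]
T blk [([218.4, 233.3], 23, [217, 228, 3, 12]), ([227.6, 286.8], 17, [227, 281, 2, 11])]
S brown [([228.1, 244.3], 77, [225, 240, 10, 14]), ([331.6, 287.4], 456, [322, 275, 21, 26]), ([261.4, 332.0], 559, [249, 318, 24, 30]), ([338.2, 339.6], 556, [327, 325, 23, 30])]
S red [([344.0, 316.1], 182, [336, 310, 17, 14])]
S yel [([286.7, 257.8], 95, [282, 252, 10, 13])]
S blk [([254.4, 357.1], 147, [246, 349, 19, 16])]
[ 16  89 164]
[ 16  90 167]
```

View pics/crop0.png

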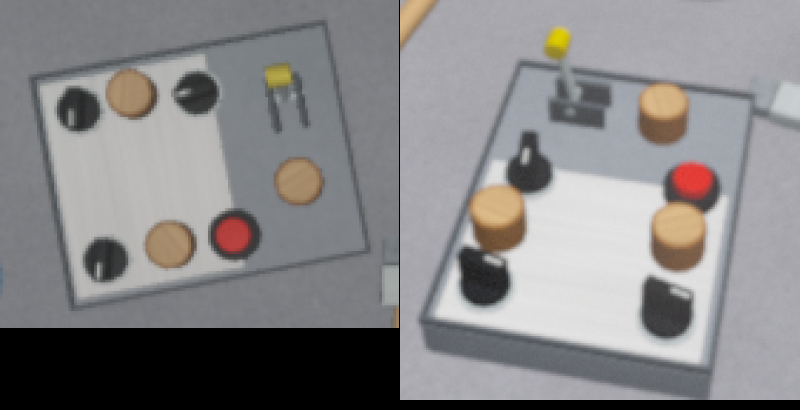

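The crop confirms three brown wooden chews with pale tops, all on the cover; the green and purple ones are off the unit. The white marks on all three knobs are visible. Now I'll compute poses.

```bash
python3 - <<'E'
from h import *
np.set_printoptions(precision=1,suppress=True)
T=pickle.load(open("top0.pkl","rb"));S=pickle.load(open("side0.pkl","rb"))
C=[(201.2,221.7),(304,202.7),(319.1,282.7),(215.6,303.1)] # +x+y, +x-y, -x-y, -x+y (rim top)
Cs=[(220+(x-400)/2.35,240+y/2.35) for x,y in[(518,64),(754,96),(711,370),(424,320)]] # +x-y,-x-y,-x+y,+x+y
for i,j in((1,0),(2,1),(3,2),(0,3)): print("corner",*tri(T,C[i],S,Cs[j]))
P=np.array([onz(T,c,46) for c in C]); print(P)
ctr=P.mean(0); ex=(P[0]+P[1]-P[2]-P[3])/2; ey=(P[0]+P[3]-P[1]-P[2])/2
yx=np.arctan2(ex[1],ex[0]);yy=np.arctan2(-ey[0],ey[1]);yaw=(yx*220+yy*280)/500
print("ctr",ctr,"len",np.linalg.norm(ex),np.linalg.norm(ey),"yaw %.3f %.3f %.3f"%(yx,yy,yaw))
R=np.array([[np.cos(yaw),-np.sin(yaw),0],[np.sin(yaw),np.cos(yaw),0],[0,0,1]])
W=lambda x,y,z:R@[x,y,z]+[ctr[0],ctr[1],0]
print("button",tri(T,(271.4,277),S,(344,316.1)),W(-70,-20,64), onz(T,(271.4,277),64))
# chews
for ut,ub in(((235.4,227.5),(249,318,24)),((294.4,258.2),(322,275,21)),((249.1,280.4),(327,325,23))):
    us=(ub[0]+ub[2]/2-.5,ub[1]+ub[2]*.36); p,e=tri(T,ut,S,us); q=onz(T,ut,74)
    print("chew",p,e,q,"unit",R.T@(q-[ctr[0],ctr[1],0]))
print("yellow",tri(T,(287.4,221.2),S,(286.7,257.8)),"exp",W(45+65*np.sin(.2),-90,58+65*np.cos(.2)))
for n,(x,y) in dict(a=(-70,100),b=(70,100),c=(65,-10)).items():
    k=W(x,y,80); u=proj(T,k); 
    g=cv2.cvtColor(T["image"],cv2.COLOR_RGB2GRAY); s=cv2.cvtColor(S["image"],cv2.COLOR_RGB2GRAY)
    yy,xx=np.mgrid[:480,:640]; m=(np.hypot(xx-u[0],yy-u[1])<5.5)
    w=np.clip(g.astype(float)-70,0,None)*m; cu=np.array([(w*xx).sum(),(w*yy).sum()])/w.sum()
    d=k-onz(T,cu,80); ang=np.arctan2(d[1],d[0])
    print(n,k,u,cu,"len",np.linalg.norm(d[:2]),"worldang %.2f knob %.2f"%(ang,(yaw-ang+.5)%(2*np.pi)-.5))
# pan
h=cv2.cvtColor(T["image"],cv2.COLOR_RGB2HSV);m=cv2.inRange(h,(0,0,150),(180,60,255));m[:, :360]=0;m[:,455:]=0;m[:185]=0;m[280:]=0
pts=cv2.findNonZero(m);(cx,cy),rad=cv2.minEnclosingCircle(max(cv2.findContours(m,0,2)[0],key=cv2.contourArea));print("pan",cx,cy,rad,onz(T,(cx,cy),42),onz(T,(cx+rad,cy),42))
E
```

```text
corner [648.6  85.   37.4] 2.2936829233052967
corner [435.5  41.3  41.3] 1.0235228499017992
corner [378.8 311.1  40.9] 0.8818550360091494
corner [591.6 355.   38.1] 2.567751690961107
[[592.  353.8  46. ]
 [646.3  84.3  46. ]
 [436.   41.4  46. ]
 [379.5 310.2  46. ]]
ctr [513.4 197.4  46. ] len 215.76849185554937 274.83625529931066 yaw 0.202 0.203 0.203
button (array([449.2, 165.3,  58. ]), np.float64(0.09678617663205179)) [448.9 163.7  64. ] [449.2 164.7  64. ]
chew [576.6 259.8  72.6] 2.4435054629140103 [575.3 259.1  74. ] unit [73. 48. 74.]
chew [498.1 105.7  72.7] 0.256724298019508 [498.2 105.7  74. ] unit [-33.4 -86.8  74. ]
chew [440.2 220.6  76. ] 0.9966674731588868 [439.7 220.7  74. ] unit [-67.5  37.7  74. ]
yellow (array([588.6, 122.4, 122. ]), np.float64(0.3276379177376212)) exp [588.3 120.9 121.7]
a [424.8 281.3  80. ] [224.9 286. ] [224.1 289.2] len 8.479826782789335 worldang -0.21 knob 0.41
b [561.9 309.4  80. ] [215.3 232.2] [213.8 234.5] len 6.866805209858697 worldang -0.55 knob 0.75
c [579.1 200.7  80. ] [257.8 226.1] [254.2 226.9] len 9.585925844522809 worldang -1.34 knob 1.54
pan 404.0575256347656 234.42625427246094 31.70591163635254 [ 566.3 -181.4   42. ] [ 567.5 -265.4   42. ]
```

```bash
T='0 0 0 0 0 -0.1225'; python3 -m pendant '0 0 0 0 0 -0.1225;0 0 0 0 0 -0.1225;0 0 0 0 0 -0.1225;0 0 0 0 0 -0.1225;0 0 0 0 0 -0.1225;0 0 0 0 0 -0.1225;0 0 0 0 0 -0.1225;0 0 0 0 0 -0.1225;0 0 0 0 0 -0.1225;0 0 0 0 0 -0.1225;0 0 0 0 0 -0.1225;0 0 0 0 0 -0.1225;0 0 0 0 0 0' 0.07 40
python3 -m pendant '0.017 0.0376 0 0 0 0;0.017 0.0376 0 0 0 0;0.017 0.0376 0 0 0 0;0.017 0.0376 0 0 0 0;0.017 0.0376 0 0 0 0;0.017 0.0376 0 0 0 0;0.017 0.0376 0 0 0 0;0.017 0.0376 0 0 0 0;0.017 0.0376 0 0 0 0;0.038 0.0105 0 0 0 0;0.038 0.0105 0 0 0 0;0.038 0.0105 0 0 0 0;0.038 0.0105 0 0 0 0;0.038 0.0105 0 0 0 0;0.038 0.0105 0 0 0 0;0.038 0.0105 0 0 0 0;0.038 0.0105 0 0 0 0;0.038 0.0105 0 0 0 0;0 0 0 0 0 0;0 0 0 0 0 0'
cat >>h.py <<'E'
def U():  # unit frame
    yaw=.203;c=np.array([513.5,197.9,0]);R=np.array([[np.cos(yaw),-np.sin(yaw),0],[np.sin(yaw),np.cos(yaw),0],[0,0,1]]);return R,c
def W(x,y,z): R,c=U(); return R@[x,y,z]+c
def go(X,barang=None):
    "tool-axis shift (m) to world X, yaw turn to bring tool x to angle barang (mod pi)"
    s=r.sense();Rt=np.array(s["eef_rot"]);d=Rt.T@(np.asarray(X)-s["position"])/1000
    xa=np.arctan2(Rt[1,0],Rt[0,0]); print("shift",d.round(4),"pos",np.round(s["position"],1),"xang %.3f tilt %.3f %.3f"%(xa,Rt[0,2],Rt[1,2]),"w",round(s["gripper_width"],1),"t",s["t"],end=" ")
    if barang is not None: print("turn %.3f"%(-((barang-xa+np.pi/2)%np.pi-np.pi/2)),end="")
    print()
E
python3 -c "
from h import *
go([498.2,106,150],1.774)"
```

```text
t: 1.18
position: [170.2, -548.8, 216.5]
eef_rot: [[-0.202, 0.979, -0.0], [0.979, 0.202, 0.001], [0.001, -0.0, -1.0]]
ft_force: [-0.1, -0.0, -1.0]
gripper_width: 70.3
grasp_force: 0.0
t: 2.85
position: [496.0, 24.1, 216.8]
eef_rot: [[-0.2, 0.98, -0.0], [0.98, 0.2, -0.0], [0.0, -0.0, -1.0]]
ft_force: [0.6, 0.2, 0.7]
gripper_width: 70.1
grasp_force: 0.0
shift [0.0798 0.0186 0.0668] pos [496.   24.1 216.8] xang 1.773 tilt -0.000 -0.000 w 70.1 t 2.85 turn -0.001
```

```bash
python3 -m pendant '0.04 0.0093 0 0 0 0;0.04 0.0093 0 0 0 0;0 0 0.04 0 0 0;0 0 0.04 0 0 0;0 0 0.04 0 0 0;0 0 0.026 0 0 0;0 0 0.01 0 0 0;0 0 0 0 0 0;0 0 0 0 0 0' 0.07 40
python3 -m pendant '0 0 0 0 0 0;0 0 0 0 0 0;0 0 0 0 0 0;0 0 0 0 0 0;0 0 0 0 0 0;0 0 0 0 0 0' 0.03 30; python3 -c "
from h import *
s=snap('side');cv2.imwrite('pics/g1.png',cv2.resize(s['image'][200:420,200:420],None,fx=2.5,fy=2.5)[:,:,::-1])"
```

```text
t: 3.6
position: [499.3, 103.1, 61.3]
eef_rot: [[-0.196, 0.981, -0.0], [0.981, 0.196, -0.0], [-0.0, -0.0, -1.0]]
ft_force: [-0.3, 0.5, 0.6]
gripper_width: 70.1
grasp_force: 0.0
t: 4.1
position: [498.9, 104.1, 61.6]
eef_rot: [[-0.199, 0.98, 0.001], [0.98, 0.199, 0.0], [-0.0, 0.001, -1.0]]
ft_force: [-1.2, -1.4, -0.3]
gripper_width: 29.7
grasp_force: 0.0
```

View pics/g1.png

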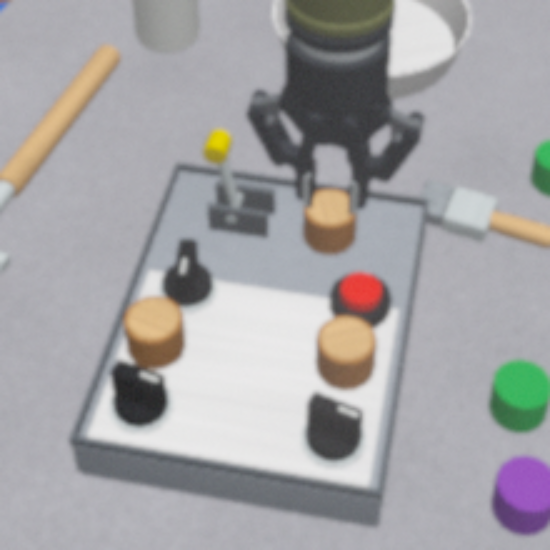

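The fingers closed to 30 mm without holding anything. The chew is still at its old place, around full-frame (332,288), and the fingertips show at about (322,278) and (344,282), either above it or behind it. I'll check by triangulating the tips.

```bash
python3 -c "
from h import *
s=snap('side');t=snap('top')
p=np.array(r.sense()['position']);print(p)
print('tip proj side',proj(s,p-[0,0,14]),'top',proj(t,p-[0,0,14]),'chew top proj side',proj(s,[498.2,106,74]))
a=cv2.resize(t['image'][190:310,200:360],None,fx=2.5,fy=2.5,interpolation=3)
b=cv2.resize(s['image'][230:330,260:420],None,fx=2.5,fy=2.5,interpolation=3)
cv2.imwrite('pics/g2.png',np.vstack([a,b])[:,:,::-1])
print(blobs(s,(5,60,60),(19,190,255),(300,250,400,320)))
"
```

```text
[498.58515911 104.13220359  61.12898606]
tip proj side [331.67487273 290.54978948] top [295.49406605 258.46467052] chew top proj side [331.8676649  282.20503435]
[([331.4, 287.7], 434, [322, 275, 20, 26]), ([397.9, 288.3], 24, [396, 285, 4, 8])]
```

View pics/g2.png

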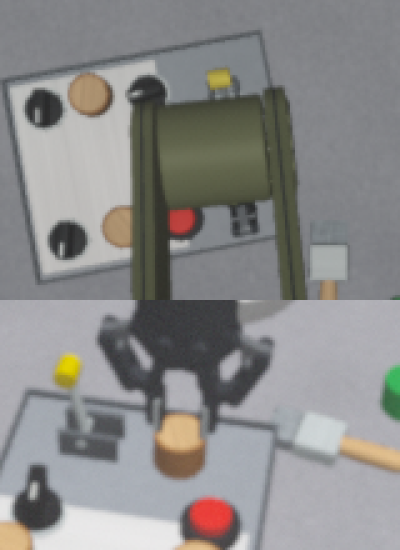

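The tip midpoint falls on the projection of the chew's top centre, and the tips are only about 33 mm apart. So the fingers stand just above the chew, higher than the TCP reading suggests. I'll open them, go lower in small steps while watching force, and close again.

```bash
python3 -m pendant '0 0 0 0 0 0;0 0 0 0 0 0;0 0 0 0 0 0;0 0 0 0 0 0;0.002 0 0.004 0 0 0;0 0 0.004 0 0 0;0 0 0.004 0 0 0;0 0 0 0 0 0' 0.07 30
python3 -m pendant '0 0 0 0 0 0;0 0 0 0 0 0;0 0 0 0 0 0;0 0 0 0 0 0;0 0 0 0 0 0;0 0 0 0 0 0' 0.03 30; python3 -c "
from h import *
s=snap('side');cv2.imwrite('pics/g3.png',cv2.resize(s['image'][230:330,260:420],None,fx=5,fy=5,interpolation=3)[:,:,::-1])"
```

```text
t: 4.92
position: [497.3, 106.0, 47.9]
eef_rot: [[-0.199, 0.98, -0.002], [0.98, 0.199, -0.0], [0.0, -0.002, -1.0]]
ft_force: [0.2, 0.6, -0.0]
gripper_width: 69.8
grasp_force: 0.0
t: 5.42
position: [498.3, 106.0, 49.2]
eef_rot: [[-0.199, 0.98, 0.0], [0.98, 0.199, 0.0], [-0.0, 0.0, -1.0]]
ft_force: [-0.4, -0.3, 2.2]
gripper_width: 42.1
grasp_force: 30.5
```

View pics/g3.png

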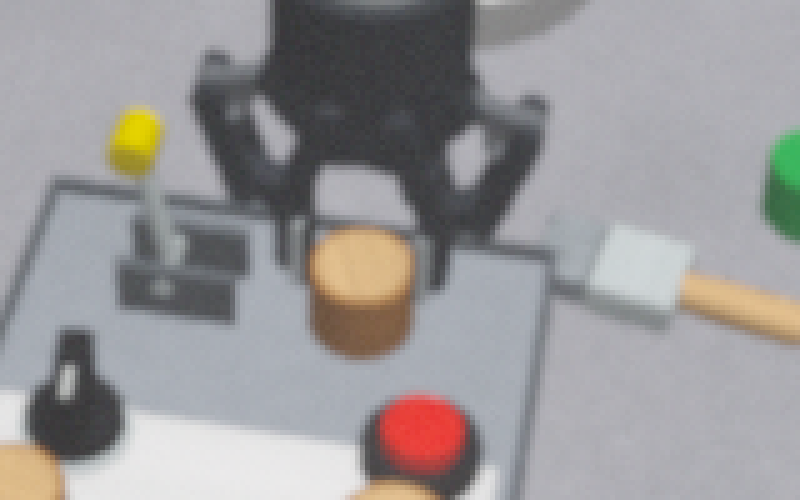

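Held: width 42.1 mm at 30 N, and the chew shows between the pads near its top. The TCP reads roughly 20 mm lower than the true tip height, so I'll work relative to that. Lift it and carry it to the pan.

```bash
python3 -m pendant '0 0 -0.01 0 0 0;0 0 -0.035 0 0 0;0 0 -0.035 0 0 0;0 0 -0.035 0 0 0;0 0 -0.035 0 0 0;-0.035 0 0 0 0 0;-0.035 0 0 0 0 0;-0.035 0 0 0 0 0;-0.035 0 0 0 0 0;-0.035 0 0 0 0 0;-0.035 0 0 0 0 0;-0.035 0 0 0 0 0;-0.035 0 0 0 0 0;-0.035 0 0 0 0 0;-0.035 0 0 0 0 0;0 0 0 0 0 0;0 0 0 0 0 0;0 0 0 0 0 0'
python3 -c "
from h import *
t=snap('top','p');s=snap('side','p')
h=cv2.cvtColor(t['image'],cv2.COLOR_RGB2HSV);go([568,-237,20],1.774)
print(blobs(t,(5,60,60),(19,190,255),(195,195,330,310)))
cv2.imwrite('pics/p1.png',np.hstack([t['image'][160:320,300:500],s['image'][120:280,280:480]])[:,:,::-1])"
```

```text
t: 6.97
position: [567.2, -236.6, 199.0]
eef_rot: [[-0.198, 0.98, -0.001], [0.98, 0.198, 0.001], [0.001, -0.001, -1.0]]
ft_force: [-0.3, 0.5, -0.8]
gripper_width: 42.6
grasp_force: 30.8
shift [-0.0017  0.0006  0.1791] pos [ 567.2 -235.6  199.1] xang 1.772 tilt -0.001 0.001 w 42.4 t 7.0667 turn -0.002
[([235.5, 227.5], 217, [228, 219, 16, 17]), ([249.2, 280.4], 217, [241, 273, 17, 16])]
```

View pics/p1.png

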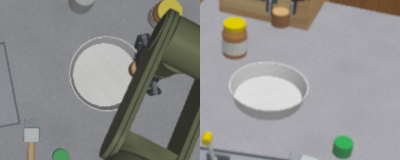

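The chew is held at top (437,228) and side (360,135), over the pan's right part, and the pan is unmoved at top (407,233). Lower and release.

```bash
python3 -m pendant '0 0 0.035 0 0 0;0 0 0.035 0 0 0;0 0 0.035 0 0 0;0 0 0.035 0 0 0;0 0 0.025 0 0 0;0 0 0.01 0 0 0;0 0 0.003 0 0 0;0 0 0 0 0 0;0 0 0 0 0 0'
python3 -m pendant '0 0 0 0 0 0;0 0 0 0 0 0;0 0 0 0 0 0;0 0 0 0 0 0;0 0 -0.01 0 0 0;0 0 -0.03 0 0 0;0 0 -0.04 0 0 0;0 0 -0.04 0 0 0;0 0 -0.04 0 0 0;0 0 -0.02 0 0 0;0 0 0 0 0 0' 0.065
python3 -c "
from h import *
go([439.7,221.2,200],1.774);go([575.3,259.5,200])"
```

```text
t: 7.82
position: [569.2, -237.2, 22.7]
eef_rot: [[-0.199, 0.98, 0.003], [0.98, 0.199, -0.001], [-0.002, 0.002, -1.0]]
ft_force: [-0.1, 0.2, 0.5]
gripper_width: 42.6
grasp_force: 30.8
t: 8.73
position: [571.3, -238.8, 208.8]
eef_rot: [[-0.199, 0.98, 0.012], [0.98, 0.199, -0.006], [-0.008, 0.01, -1.0]]
ft_force: [0.3, -0.4, -0.4]
gripper_width: 64.9
grasp_force: 0.0
shift [ 0.477  -0.0377  0.0045] pos [ 571.3 -238.8  208.8] xang 1.771 tilt 0.012 -0.006 w 64.9 t 8.7333 turn -0.003
shift [0.4877 0.1028 0.0059] pos [ 571.3 -238.8  208.8] xang 1.771 tilt 0.012 -0.006 w 64.9 t 8.7333
```

```bash
python3 -m pendant '0.034 -0.0027 0 0 0 0;0.034 -0.0027 0 0 0 0;0.034 -0.0027 0 0 0 0;0.034 -0.0027 0 0 0 0;0.034 -0.0027 0 0 0 0;0.034 -0.0027 0 0 0 0;0.034 -0.0027 0 0 0 0;0.034 -0.0027 0 0 0 0;0.034 -0.0027 0 0 0 0;0.034 -0.0027 0 0 0 0;0.034 -0.0027 0 0 0 0;0.034 -0.0027 0 0 0 0;0.034 -0.0027 0 0 0 0;0.034 -0.0027 0 0 0 0;0 0 0 0 0 0;0 0 0 0 0 0;0 0 0 0 0 0' 0.066
python3 -c "
from h import *
t=snap('top','p');s=snap('side','p')
go([439.7,221.2,40],1.774)
print(blobs(t,(5,60,60),(19,190,255),(195,195,450,310)),blobs(s,(5,60,60),(19,190,255),(235,150,400,410)))
cv2.imwrite('pics/p2.png',cv2.resize(np.hstack([t['image'][180:320,200:450],s['image'][170:310,280:400]]),None,fx=2,fy=2)[:,:,::-1])"
```

```text
t: 10.15
position: [435.7, 221.5, 200.8]
eef_rot: [[-0.2, 0.98, -0.001], [0.98, 0.2, -0.001], [-0.001, -0.001, -1.0]]
ft_force: [0.2, -0.6, 1.3]
gripper_width: 65.6
grasp_force: 0.0
shift [-0.0002  0.0036  0.1608] pos [436.2 220.8 200.8] xang 1.770 tilt -0.000 -0.001 w 65.7 t 10.25 turn -0.004
[([235.5, 227.5], 220, [227, 219, 18, 17]), ([424.4, 233.8], 209, [416, 226, 17, 16]), ([252.1, 280.1], 127, [247, 273, 11, 16]), ([330.9, 305.8], 51, [328, 302, 7, 8])] [([240.7, 155.7], 171, [235, 150, 18, 18]), ([313.4, 157.3], 219, [302, 150, 24, 14]), ([313.5, 176.5], 50, [304, 174, 19, 5]), ([239.9, 226.8], 158, [235, 218, 13, 22]), ([397.9, 288.3], 24, [396, 285, 4, 8]), ([261.4, 331.9], 556, [249, 318, 24, 29]), ([338.2, 339.6], 554, [327, 325, 23, 30])]
```

View pics/p2.png

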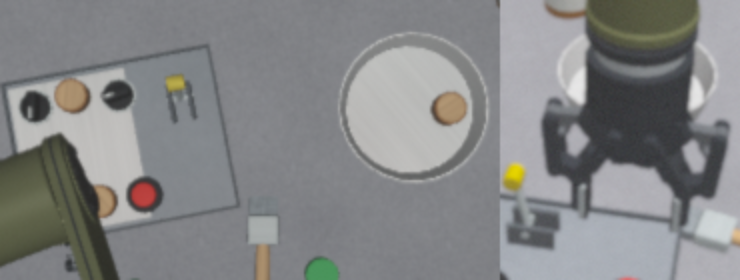

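The first chew stands in the pan at top (424,234); pan centre is at (407,234). On to the second, at (249,280).

```bash
python3 -m pendant '0 0.0035 0.035 0 0 0;0 0 0.035 0 0 0;0 0 0.035 0 0 0;0 0 0.03 0 0 0;0 0 0.02 0 0 0;0 0 0.006 0 0 0;0 0 0 0 0 0;0 0 0 0 0 0'
python3 -m pendant '0 0 0 0 0 0;0 0 0 0 0 0;0 0 0 0 0 0;0 0 0 0 0 0;0 0 0 0 0 0;0 0 0 0 0 0' 0.03 30
python3 -m pendant '0 0 -0.01 0 0 0;0 0 -0.035 0 0 0;0 0 -0.035 0 0 0;0 0 -0.035 0 0 0;0 0 -0.035 0 0 0;0 0 0 0 0 0'; python3 -c "
from h import *
go([568,-185,30],1.774)"
```

```text
t: 10.92
position: [440.4, 222.1, 40.5]
eef_rot: [[-0.197, 0.98, 0.0], [0.98, 0.197, 0.0], [-0.0, 0.0, -1.0]]
ft_force: [1.2, -0.4, 0.4]
gripper_width: 66.2
grasp_force: 0.0
t: 11.42
position: [441.2, 223.1, 41.8]
eef_rot: [[-0.199, 0.98, 0.004], [0.98, 0.199, 0.001], [0.0, 0.004, -1.0]]
ft_force: [0.1, -1.1, 7.3]
gripper_width: 42.6
grasp_force: 30.6
t: 11.92
position: [444.1, 224.7, 197.7]
eef_rot: [[-0.199, 0.98, 0.014], [0.98, 0.199, 0.006], [0.003, 0.015, -1.0]]
ft_force: [1.8, -0.4, -0.2]
gripper_width: 42.9
grasp_force: 30.8
shift [-0.4267  0.0374  0.1671] pos [444.1 224.7 197.7] xang 1.771 tilt 0.014 0.006 w 42.9 t 11.9167 turn -0.003
```

```bash
python3 -m pendant '-0.0355 0.0031 0 0 0 0;-0.0355 0.0031 0 0 0 0;-0.0355 0.0031 0 0 0 0;-0.0355 0.0031 0 0 0 0;-0.0355 0.0031 0 0 0 0;-0.0355 0.0031 0 0 0 0;-0.0355 0.0031 0 0 0 0;-0.0355 0.0031 0 0 0 0;-0.0355 0.0031 0 0 0 0;-0.0355 0.0031 0 0 0 0;-0.0355 0.0031 0 0 0 0;-0.0355 0.0031 0 0 0 0;0 0 0 0 0 0;0 0 0 0 0 0'
python3 -m pendant '0 0 0.035 0 0 0;0 0 0.035 0 0 0;0 0 0.035 0 0 0;0 0 0.035 0 0 0;0 0 0.03 0 0 0;0 0 0.01 0 0 0;0 0 0.005 0 0 0;0 0 0 0 0 0;0 0 0 0 0 0'
python3 -m pendant '0 0 0 0 0 0;0 0 0 0 0 0;0 0 0 0 0 0;0 0 0 0 0 0;0 0 -0.01 0 0 0;0 0 -0.03 0 0 0;0 0 -0.04 0 0 0;0 0 -0.04 0 0 0;0 0 -0.04 0 0 0;0 0 -0.02 0 0 0;0 0 0 0 0 0;0 0 0 0 0 0' 0.066
python3 -c "
from h import *
go([575.3,259.5,35],1.774)"
```

```text
t: 13.08
position: [560.9, -189.2, 189.7]
eef_rot: [[-0.196, 0.981, 0.0], [0.981, 0.196, 0.0], [0.0, 0.0, -1.0]]
ft_force: [0.5, 0.8, 0.4]
gripper_width: 42.9
grasp_force: 30.8
t: 13.83
position: [560.9, -186.4, 6.1]
eef_rot: [[-0.2, 0.98, 0.001], [0.98, 0.2, 0.0], [-0.0, 0.001, -1.0]]
ft_force: [0.5, -0.0, -1.1]
gripper_width: 43.0
grasp_force: 32.3
t: 14.83
position: [561.6, -187.9, 187.6]
eef_rot: [[-0.199, 0.98, 0.004], [0.98, 0.199, -0.002], [-0.003, 0.004, -1.0]]
ft_force: [0.4, 0.7, -0.2]
gripper_width: 66.2
grasp_force: 0.0
shift [0.4362 0.1016 0.1518] pos [ 561.6 -187.9  187.6] xang 1.771 tilt 0.004 -0.002 w 66.2 t 14.8333 turn -0.003
```

```bash
python3 -m pendant '0.036 0.0085 0 0 0 0;0.036 0.0085 0 0 0 0;0.036 0.0085 0 0 0 0;0.036 0.0085 0 0 0 0;0.036 0.0085 0 0 0 0;0.036 0.0085 0 0 0 0;0.036 0.0085 0 0 0 0;0.036 0.0085 0 0 0 0;0.036 0.0085 0 0 0 0;0.036 0.0085 0 0 0 0;0.036 0.0085 0 0 0 0;0.036 0.0085 0 0 0 0;0 0 0 0 0 0;0 0 0 0 0 0;0 0 0 0 0 0'
python3 -c "
from h import *
t=snap('top','p');s=snap('side','p')
go([575.3,259.5,40],1.774)
print(blobs(t,(5,60,60),(19,190,255),(195,195,450,280)),blobs(s,(5,60,60),(19,190,255),(235,250,400,410)))"
```

```text
t: 16.08
position: [573.5, 255.6, 183.2]
eef_rot: [[-0.2, 0.98, -0.004], [0.98, 0.2, -0.002], [-0.001, -0.004, -1.0]]
ft_force: [-0.1, -0.4, -1.0]
gripper_width: 66.0
grasp_force: 0.0
shift [0.0047 0.0025 0.144 ] pos [574.1 254.6 184. ] xang 1.770 tilt -0.002 -0.001 w 66.2 t 16.1833 turn -0.004
[([239.9, 226.6], 78, [236, 220, 9, 15]), ([424.4, 233.8], 209, [416, 226, 17, 16]), ([405.5, 236.8], 205, [398, 229, 16, 16])] [([397.9, 288.3], 24, [396, 285, 4, 8]), ([261.3, 332.0], 555, [249, 319, 24, 29])]
```

```bash
python3 -m pendant '0.004 0.002 0.035 0 0 0;0 0 0.035 0 0 0;0 0 0.035 0 0 0;0 0 0.02 0 0 0;0 0 0.014 0 0 0;0 0 0.005 0 0 0;0 0 0 0 0 0;0 0 0 0 0 0'
python3 -m pendant '0 0 0 0 0 0;0 0 0 0 0 0;0 0 0 0 0 0;0 0 0 0 0 0;0 0 0 0 0 0;0 0 0 0 0 0' 0.03 30
python3 -m pendant '0 0 -0.01 0 0 0;0 0 -0.035 0 0 0;0 0 -0.035 0 0 0;0 0 -0.035 0 0 0;0 0 -0.035 0 0 0;0 0 0 0 0 0'; python3 -c "
from h import *
go([566,-139,10],1.774)"
```

```text
t: 16.85
position: [576.6, 259.7, 41.6]
eef_rot: [[-0.197, 0.98, 0.001], [0.98, 0.197, 0.0], [-0.0, 0.001, -1.0]]
ft_force: [-0.1, -0.8, -0.2]
gripper_width: 65.9
grasp_force: 0.0
t: 17.35
position: [577.3, 260.8, 42.9]
eef_rot: [[-0.199, 0.98, 0.003], [0.98, 0.199, 0.001], [-0.0, 0.003, -1.0]]
ft_force: [-0.1, -1.1, 6.3]
gripper_width: 42.9
grasp_force: 30.9
t: 17.85
position: [580.4, 262.6, 200.2]
eef_rot: [[-0.199, 0.98, 0.014], [0.98, 0.199, 0.006], [0.003, 0.015, -1.0]]
ft_force: [1.1, 0.6, 0.2]
gripper_width: 43.0
grasp_force: 30.8
shift [-0.3912 -0.0969  0.1877] pos [580.4 262.6 200.2] xang 1.771 tilt 0.014 0.006 w 43.0 t 17.85 turn -0.003
```

```bash
python3 -m pendant '-0.0355 -0.0085 0 0 0 0;-0.0355 -0.0085 0 0 0 0;-0.0355 -0.0085 0 0 0 0;-0.0355 -0.0085 0 0 0 0;-0.0355 -0.0085 0 0 0 0;-0.0355 -0.0085 0 0 0 0;-0.0355 -0.0085 0 0 0 0;-0.0355 -0.0085 0 0 0 0;-0.0355 -0.0085 0 0 0 0;-0.0355 -0.0085 0 0 0 0;-0.0355 -0.0085 0 0 0 0;0 0 0 0 0 0;0 0 0 0 0 0;0 0 0 0 0 0'
python3 -c "
from h import *
go([566,-139,10],1.774)"
```

```text
t: 19.02
position: [561.6, -140.4, 191.1]
eef_rot: [[-0.198, 0.98, -0.0], [0.98, 0.198, 0.001], [0.001, 0.0, -1.0]]
ft_force: [0.0, -0.0, 0.9]
gripper_width: 43.1
grasp_force: 30.8
shift [0.0003 0.0046 0.1811] pos [ 561.6 -140.4  191.1] xang 1.770 tilt -0.000 0.001 w 43.1 t 19.0167 turn -0.004
```

```bash
python3 -m pendant '0 0.004 0.035 0 0 0;0 0 0.035 0 0 0;0 0 0.035 0 0 0;0 0 0.035 0 0 0;0 0 0.03 0 0 0;0 0 0.01 0 0 0;0 0 0.002 0 0 0;0 0 0 0 0 0;0 0 0 0 0 0'
python3 -m pendant '0 0 0 0 0 0;0 0 0 0 0 0;0 0 0 0 0 0;0 0 0 0 0 0;0 0 -0.01 0 0 0;0 0 -0.03 0 0 0;0 0 -0.04 0 0 0;0 0 -0.04 0 0 0;0 0 -0.04 0 0 0;0 0 -0.02 0 0 0;0 0 0 0 0 0;0 0 0 0 0 0;0 0 0 0 0 0' 0.066
python3 -c "
from h import *
go([579.4,201.4,150],1.774)
t=snap('top','p');s=snap('side','p')
print(blobs(t,(5,60,60),(19,190,255),(195,195,450,280)),blobs(s,(5,60,60),(19,190,255),(310,180,390,250)))
cv2.imwrite('pics/k1.png',np.hstack([cv2.resize(t['image'][200:310,195:300],(400,420),interpolation=3),cv2.resize(s['image'][180:400,230:390],(305,420),interpolation=3)])[:,:,::-1])
"
```

```text
t: 19.77
position: [567.5, -139.7, 10.6]
eef_rot: [[-0.2, 0.98, 0.003], [0.98, 0.2, -0.001], [-0.001, 0.003, -1.0]]
ft_force: [0.1, -0.4, -0.0]
gripper_width: 42.7
grasp_force: 32.0
t: 20.85
position: [564.9, -139.8, 188.8]
eef_rot: [[-0.199, 0.98, -0.001], [0.98, 0.199, 0.0], [0.0, -0.001, -1.0]]
ft_force: [-0.3, -0.0, -0.6]
gripper_width: 66.0
grasp_force: 0.0
shift [0.3315 0.0819 0.0389] pos [ 564.9 -139.8  188.8] xang 1.771 tilt -0.001 0.000 w 66.0 t 20.85 turn -0.003
[([381.8, 232.4], 27, [380, 228, 5, 10]), ([425.2, 237.7], 83, [418, 234, 15, 8])] [([349.3, 210.2], 632, [334, 191, 29, 38])]
```

View pics/k1.png

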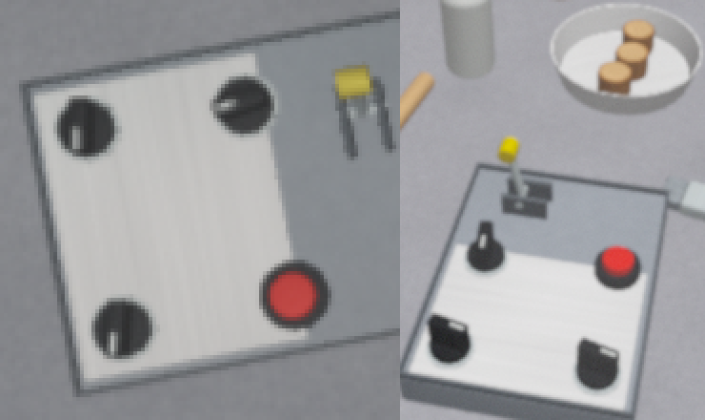

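All three chews are in the pan, seen in the side crop. Line directions in the top crop: knob c bar about -1.37 rad, knob a about -0.16, knob b about -0.06 (world). Go to knob c.

```bash
python3 -m pendant '0.0368 0.0091 0 0 0 0;0.0368 0.0091 0 0 0 0;0.0368 0.0091 0 0 0 0;0.0368 0.0091 0 0 0 0;0.0368 0.0091 0 0 0 0;0.0368 0.0091 0 0 0 0;0.0368 0.0091 0 0 0 0;0.0368 0.0091 0 0 0 0;0.0368 0.0091 0 0 0 0;0 0 0 0 0 0;0 0 0 0 0 0;0 0 0 0 0 0' 0.042 30
python3 -c "
from h import *
go([579.4,201.2,55],1.78)"
```

```text
t: 21.95
position: [579.2, 200.5, 187.3]
eef_rot: [[-0.2, 0.98, -0.003], [0.98, 0.2, -0.002], [-0.001, -0.004, -1.0]]
ft_force: [0.1, -0.4, 0.7]
gripper_width: 41.9
grasp_force: 0.0
shift [0.0008 0.0008 0.1323] pos [579.2 200.5 187.3] xang 1.772 tilt -0.003 -0.002 w 41.9 t 21.95 turn -0.008
```

```bash
python3 -m pendant '0 0 0.035 0 0 0;0 0 0.035 0 0 0;0 0 0.035 0 0 0;0 0 0.02 0 0 0;0 0 0.007 0 0 0;0 0 0 0 0 0;0 0 0 0 0 0'
python3 -m pendant '0 0 0 0 0 0;0 0 0 0 0 0;0 0 0 0 0 0;0 0 0 0 0 0;0 0 0 0 0 0;0 0 0 0 0 0' 0 30
```

```text
t: 22.53
position: [580.9, 199.8, 57.3]
eef_rot: [[-0.197, 0.98, 0.0], [0.98, 0.197, -0.0], [-0.0, 0.0, -1.0]]
ft_force: [0.8, -0.6, -0.2]
gripper_width: 42.2
grasp_force: 0.0
t: 23.03
position: [580.5, 201.1, 59.1]
eef_rot: [[-0.199, 0.98, 0.002], [0.98, 0.199, 0.0], [0.0, 0.002, -1.0]]
ft_force: [-2.8, -0.4, 5.7]
gripper_width: 12.7
grasp_force: 33.0
```

```bash
python3 -m pendant '0 0 0 0 0 0.12;0 0 0 0 0 0.12;0 0 0 0 0 0.12;0 0 0 0 0 0.12;0 0 0 0 0 0.12;0 0 0 0 0 0.12;0 0 0 0 0 0.12;0 0 0 0 0 0.1;0 0 0 0 0 0;0 0 0 0 0 0'
python3 -c "
from h import *
s=r.sense();print(s['ft_torque']);go([579.4,201.2,55],.203-2.6)"
python3 -m pendant '0 0 0 0 0 0.06;0 0 0 0 0 0.06;0 0 0 0 0 0;0 0 0 0 0 0'
python3 -c "
from h import *
s=r.sense();print(s['ft_torque']);go([579.4,201.2,55],.203-2.6)"
```

```text
t: 23.87
position: [579.4, 201.4, 59.0]
eef_rot: [[0.674, 0.738, -0.0], [0.738, -0.674, 0.001], [0.001, -0.001, -1.0]]
ft_force: [-3.8, -0.5, 7.1]
gripper_width: 12.8
grasp_force: 33.2
[0.12534099 0.90525409 0.03360673]
shift [-0.0002  0.0001  0.004 ] pos [579.4 201.4  59. ] xang 0.831 tilt -0.000 0.001 w 12.8 t 23.8667 turn 0.086
t: 24.2
position: [579.3, 201.5, 59.0]
eef_rot: [[0.757, 0.653, -0.0], [0.653, -0.757, 0.001], [0.0, -0.001, -1.0]]
ft_force: [-3.8, 0.2, 7.7]
gripper_width: 12.7
grasp_force: 34.3
[0.24112022 0.81032716 0.38353355]
shift [-0.0001  0.0003  0.004 ] pos [579.3 201.5  59. ] xang 0.712 tilt -0.000 0.001 w 12.7 t 24.2 turn -0.033
```

The torque jumped to 0.38 N m at tool angle 0.71, where 0.745 was expected for fully home, so knob c is on its stop. Release it and go to knob b.

```bash
python3 -m pendant '0 0 0 0 0 0;0 0 0 0 0 0;0 0 0 0 0 0;0 0 -0.03 0 0 0;0 0 -0.03 0 0 0;0 0 0 0 0 -0.119;0 0 0 0 0 -0.119;0 0 0 0 0 -0.119;0 0 0 0 0 -0.119;0 0 0 0 0 -0.119;0 0 0 0 0 -0.119;0 0 0 0 0 -0.119;0 0 0 0 0 -0.119;0 0 0 0 0 -0.119;0 0 0 0 0 -0.119' 0.042 30
python3 -m pendant '0 0 0 0 0 -0.119;0 0 0 0 0 -0.119;0 0 0 0 0 -0.119;0 0 0 0 0 -0.119;0 0 0 0 0 -0.119;0 0 0 0 0 -0.119;0 0 0 0 0 -0.119;0 0 0 0 0 -0.119;0 0 0 0 0 -0.119;0 0 0 0 0 -0.119;0 0 0 0 0 0;0 0 0 0 0 0'
python3 -c "
from h import *
go(W(70,100,57),-.06)
T=snap('top','p')
yaw=.203
for n,(x,y) in dict(a=(-70,100),b=(70,100),c=(65,-10)).items():
    k=W(x,y,80); u=proj(T,k);g=cv2.cvtColor(T['image'],cv2.COLOR_RGB2GRAY)
    yy,xx=np.mgrid[:480,:640]; m=(np.hypot(xx-u[0],yy-u[1])<4.3)
    w=np.clip(g.astype(float)-80,0,None)*m; cu=np.array([(w*xx).sum(),(w*yy).sum()])/w.sum()
    d=k-onz(T,cu,80); ang=np.arctan2(d[1],d[0]);print(n,k,'ang %.2f knob %.2f'%(ang,(yaw-ang+.5)%(2*np.pi)-.5))
"
```

```text
t: 25.45
position: [580.8, 200.8, 117.0]
eef_rot: [[-0.329, 0.944, 0.001], [0.944, 0.329, 0.0], [-0.0, 0.001, -1.0]]
ft_force: [-0.4, 0.2, 0.3]
gripper_width: 41.6
grasp_force: 0.0
t: 26.45
position: [580.6, 200.9, 117.0]
eef_rot: [[-0.999, 0.054, 0.0], [0.054, 0.999, -0.0], [-0.0, 0.0, -1.0]]
ft_force: [-0.8, -0.6, -0.1]
gripper_width: 41.9
grasp_force: 0.0
shift [0.0246 0.1079 0.06  ] pos [580.6 200.9 117. ] xang 3.087 tilt 0.000 -0.000 w 41.9 t 26.45 turn 0.006
a [424.77650556 281.7340118   80.        ] ang nan knob nan
b [561.90176802 309.95922029  80.        ] ang nan knob nan
c [579.18138675 201.20989948  80.        ] ang 1.81 knob 4.68<string>:9: RuntimeWarning: invalid value encountered in divide
```

```bash
python3 -m pendant '0.0082 0.036 0 0 0 0;0.0082 0.036 0 0 0 0;0.0082 0.036 0 0 0 0;0 0 0 0 0 0;0 0 0.03 0 0 0;0 0 0.02 0 0 0;0 0 0.01 0 0 0;0 0 0 0 0 0;0 0 0 0 0 0'
python3 -m pendant '0 0 0 0 0 0;0 0 0 0 0 0;0 0 0 0 0 0;0 0 0 0 0 0;0 0 0 0 0 0;0 0 0 0 0 0' 0 30
```

```text
t: 27.25
position: [561.1, 309.6, 56.7]
eef_rot: [[-0.999, 0.052, -0.001], [0.052, 0.999, -0.001], [0.001, -0.001, -1.0]]
ft_force: [0.3, 0.9, -0.1]
gripper_width: 42.2
grasp_force: 0.0
t: 27.75
position: [562.6, 311.0, 58.7]
eef_rot: [[-0.999, 0.051, 0.003], [0.051, 0.999, 0.002], [-0.003, 0.002, -1.0]]
ft_force: [-0.2, 2.2, 5.8]
gripper_width: 12.6
grasp_force: 32.8
```

```bash
python3 -m pendant '0 0 0 0 0 0.12;0 0 0 0 0 0.12;0 0 0 0 0 0.12;0 0 0 0 0 0.12;0 0 0 0 0 0.12;0 0 0 0 0 0.12;0 0 0 0 0 0.12;0 0 0 0 0 0.12;0 0 0 0 0 0.12;0 0 0 0 0 0.12;0 0 0 0 0 0.12;0 0 0 0 0 0.12;0 0 0 0 0 0.12;0 0 0 0 0 0.12;0 0 0 0 0 0.12;0 0 0 0 0 0.12;0 0 0 0 0 0.12;0 0 0 0 0 0.12;0 0 0 0 0 0;0 0 0 0 0 0'
python3 -c "
from h import *
s=r.sense();print(s['ft_torque']);go(W(70,100,57),.203-2.6)"
python3 -m pendant '0 0 0 0 0 0.1;0 0 0 0 0 0.1;0 0 0 0 0 0.03;0 0 0 0 0 0;0 0 0 0 0 0'
python3 -c "
from h import *
s=r.sense();print(s['ft_torque']);go(W(70,100,57),.203-2.6)"
```

```text
t: 29.42
position: [562.9, 311.3, 58.7]
eef_rot: [[0.598, 0.802, 0.004], [0.802, -0.598, 0.002], [0.004, 0.002, -1.0]]
ft_force: [-0.2, 3.6, 5.3]
gripper_width: 12.8
grasp_force: 32.8
[ 0.47356715 -0.00495777 -0.03054653]
shift [-0.0016 -0.      0.0017] pos [562.9 311.3  58.7] xang 0.930 tilt 0.004 0.002 w 12.8 t 29.4167 turn 0.186
t: 29.83
position: [563.0, 311.2, 58.7]
eef_rot: [[0.764, 0.645, 0.004], [0.645, -0.764, 0.002], [0.005, 0.001, -1.0]]
ft_force: [1.5, 2.5, 5.9]
gripper_width: 12.9
grasp_force: 35.4
[ 0.50602857 -0.10761683  0.31013008]
shift [-0.0016  0.0003  0.0017] pos [563.  311.2  58.7] xang 0.702 tilt 0.004 0.002 w 12.9 t 29.8333 turn -0.043
```

Knob b is on its stop: 0.31 N m at 0.70. On to knob a.

```bash
python3 -m pendant '0 0 0 0 0 0;0 0 0 0 0 0;0 0 0 0 0 0;0 0 -0.03 0 0 0;0 0 -0.03 0 0 0;0 0 0 0 0 -0.12;0 0 0 0 0 -0.12;0 0 0 0 0 -0.12;0 0 0 0 0 -0.12;0 0 0 0 0 -0.12;0 0 0 0 0 -0.12;0 0 0 0 0 -0.12;0 0 0 0 0 -0.12;0 0 0 0 0 -0.12;0 0 0 0 0 -0.12' 0.042 30
python3 -m pendant '0 0 0 0 0 -0.12;0 0 0 0 0 -0.12;0 0 0 0 0 -0.12;0 0 0 0 0 -0.12;0 0 0 0 0 -0.12;0 0 0 0 0 -0.12;0 0 0 0 0 -0.12;0 0 0 0 0 -0.12;0 0 0 0 0 -0.12;0 0 0 0 0 0;0 0 0 0 0 0'
python3 -c "
from h import *
go(W(-70,100,57),-.16)"
```

```text
t: 31.08
position: [560.5, 309.3, 116.3]
eef_rot: [[-0.329, 0.944, -0.002], [0.944, 0.329, -0.001], [-0.001, -0.002, -1.0]]
ft_force: [0.7, -0.7, 0.1]
gripper_width: 42.2
grasp_force: 0.0
t: 32.0
position: [560.8, 309.5, 116.5]
eef_rot: [[-0.987, 0.164, -0.001], [0.164, 0.987, -0.001], [0.001, -0.001, -1.0]]
ft_force: [0.5, -0.6, -0.0]
gripper_width: 42.3
grasp_force: 0.0
shift [ 0.1295 -0.0496  0.0597] pos [560.8 309.5 116.5] xang 2.977 tilt -0.001 -0.001 w 42.3 t 32.0 turn -0.004
```

```bash
python3 -m pendant '0.0324 -0.0124 0 0 0 0;0.0324 -0.0124 0 0 0 0;0.0324 -0.0124 0 0 0 0;0.0324 -0.0124 0 0 0 0;0 0 0 0 0 0;0 0 0.03 0 0 0;0 0 0.02 0 0 0;0 0 0.01 0 0 0;0 0 0 0 0 0;0 0 0 0 0 0'
python3 -m pendant '0 0 0 0 0 0;0 0 0 0 0 0;0 0 0 0 0 0;0 0 0 0 0 0;0 0 0 0 0 0;0 0 0 0 0 0' 0 30
```

```text
t: 32.83
position: [425.3, 281.6, 56.7]
eef_rot: [[-0.987, 0.161, -0.001], [0.161, 0.987, -0.001], [0.001, -0.001, -1.0]]
ft_force: [0.8, -0.1, 1.4]
gripper_width: 42.1
grasp_force: 0.0
t: 33.33
position: [426.8, 282.6, 58.1]
eef_rot: [[-0.987, 0.16, 0.003], [0.16, 0.987, 0.002], [-0.003, 0.002, -1.0]]
ft_force: [1.7, 0.5, 6.0]
gripper_width: 12.5
grasp_force: 34.2
```

Turn from 2.98 to about 0.70, a total of 2.28 rad.

```bash
python3 -m pendant '0 0 0 0 0 0.12;0 0 0 0 0 0.12;0 0 0 0 0 0.12;0 0 0 0 0 0.12;0 0 0 0 0 0.12;0 0 0 0 0 0.12;0 0 0 0 0 0.12;0 0 0 0 0 0.12;0 0 0 0 0 0.12;0 0 0 0 0 0.12;0 0 0 0 0 0.12;0 0 0 0 0 0.12;0 0 0 0 0 0.12;0 0 0 0 0 0.12;0 0 0 0 0 0.12;0 0 0 0 0 0.12;0 0 0 0 0 0.12;0 0 0 0 0 0.06;0 0 0 0 0 0;0 0 0 0 0 0'
python3 -c "
from h import *
s=r.sense();print(s['ft_torque']);go(W(-70,100,57),.203-2.6)"
python3 -m pendant '0 0 0 0 0 0.1;0 0 0 0 0 0.07;0 0 0 0 0 0;0 0 0 0 0 0'
python3 -c "
from h import *
s=r.sense();print(s['ft_torque']);go(W(-70,100,57),.203-2.6)"
```

```text
t: 35.0
position: [424.9, 281.8, 58.1]
eef_rot: [[0.637, 0.771, -0.0], [0.771, -0.637, 0.0], [0.0, -0.0, -1.0]]
ft_force: [-2.8, 0.6, 10.1]
gripper_width: 12.9
grasp_force: 34.7
[-0.15448601  0.36127426 -0.0680318 ]
shift [-0.0002 -0.0001  0.0011] pos [424.9 281.8  58.1] xang 0.880 tilt -0.000 0.000 w 12.9 t 35.0 turn 0.136
t: 35.33
position: [424.9, 281.9, 58.0]
eef_rot: [[0.757, 0.653, -0.0], [0.653, -0.757, 0.0], [-0.0, -0.0, -1.0]]
ft_force: [-1.9, 0.8, 10.8]
gripper_width: 13.1
grasp_force: 36.1
[0.06437148 0.35143392 0.54250402]
shift [-0.0002  0.0001  0.001 ] pos [424.9 281.9  58. ] xang 0.712 tilt -0.000 0.000 w 13.1 t 35.3333 turn -0.033
```

Knob a is on its stop: 0.54 N m. Lift, square the tool to the unit, and move over the button.

```bash
python3 -m pendant '0 0 0 0 0 0;0 0 0 0 0 0;0 0 0 0 0 0;0 0 -0.03 0 0 0;0 0 -0.04 0 0 0;0 0 -0.03 0 0 0;0 0 0 0 0 0.12;0 0 0 0 0 0.12;0 0 0 0 0 0.12;0 0 0 0 0 0.12;0 0 0 0 0 0.03;0 0 0 0 0 0;0 0 0 0 0 0' 0.042 30
python3 -c "
from h import *
go(W(-70,-20,150),.203)"
```

```text
t: 36.42
position: [425.0, 281.5, 156.6]
eef_rot: [[0.98, 0.2, -0.001], [0.2, -0.98, -0.001], [-0.001, 0.0, -1.0]]
ft_force: [0.0, -0.1, 0.5]
gripper_width: 42.2
grasp_force: 0.0
shift [-0.      0.1197  0.0067] pos [425.  281.5 156.6] xang 0.202 tilt -0.001 -0.001 w 42.2 t 36.4167 turn -0.001
```

```bash
python3 -m pendant '0 0.04 0 0 0 0;0 0.04 0 0 0 0;0 0.04 0 0 0 0;0 0 0 0 0 0;0 0 0 0 0 0;0 0 0 0 0 0;0 0 0 0 0 0' 0 30
python3 -c "
from h import *
go(W(-70,-20,64),.203)
t=snap('top','p');s=snap('side','p')
print(proj(s,W(-70,-20,64)),proj(s,np.array(r.sense()['position'])-[0,0,14]))
cv2.imwrite('pics/b1.png',np.hstack([cv2.resize(t['image'][190:310,195:315],(400,400),interpolation=3),cv2.resize(s['image'][200:400,230:390],(320,400),interpolation=3)])[:,:,::-1])"
```

```text
t: 37.0
position: [449.1, 165.1, 156.9]
eef_rot: [[0.98, 0.2, -0.0], [0.2, -0.98, 0.001], [-0.0, -0.001, -1.0]]
ft_force: [0.3, -0.8, -0.1]
gripper_width: 0.3
grasp_force: 0.0
shift [-0.0003  0.0009  0.0929] pos [449.1 165.1 156.9] xang 0.202 tilt -0.000 0.001 w 0.3 t 37.0 turn -0.001
[344.40651483 313.7116482 ] [346.11563288 285.96729298]
```

View pics/b1.png

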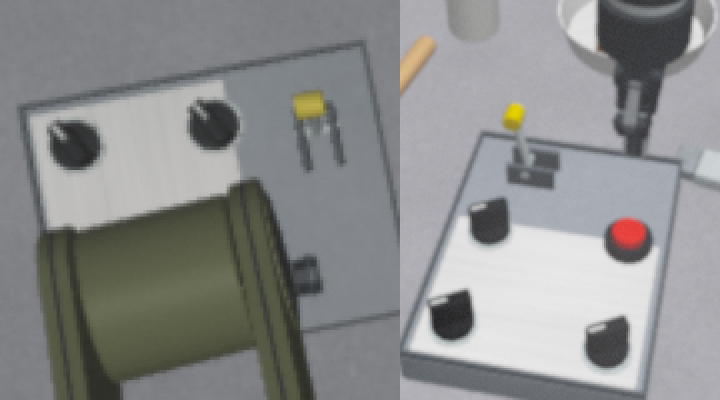

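The knobs are all in the same, home direction. The fingertips sit at side (348,278), about 20 mm higher than the reading suggests, as before. Descend to near the button, then go in small steps with force checks.

```bash
python3 -m pendant '0 0 0.035 0 0 0;0 0 0.03 0 0 0;0 0 0.02 0 0 0;0 0 0.004 0 0 0;0 0 0 0 0 0;0 0 0 0 0 0;0 0 0 0 0 0'
python3 -m pendant '0 0 0.003 0 0 0;0 0 0.003 0 0 0;0 0 0 0 0 0;0 0 0 0 0 0'
python3 -m pendant '0 0 0.003 0 0 0;0 0 0.003 0 0 0;0 0 0 0 0 0;0 0 0 0 0 0'
```

```text
t: 37.68
position: [450.6, 165.0, 69.3]
eef_rot: [[0.98, 0.2, 0.003], [0.2, -0.98, 0.001], [0.003, -0.0, -1.0]]
ft_force: [0.0, 0.8, -0.3]
gripper_width: -0.1
grasp_force: 0.0
t: 38.02
position: [449.3, 164.2, 62.2]
eef_rot: [[0.98, 0.199, 0.0], [0.199, -0.98, 0.0], [0.0, -0.0, -1.0]]
ft_force: [0.3, 0.6, -0.0]
gripper_width: -0.5
grasp_force: 0.0
t: 38.35
position: [449.0, 164.1, 55.7]
eef_rot: [[0.98, 0.199, -0.001], [0.199, -0.98, -0.0], [-0.001, 0.0, -1.0]]
ft_force: [-0.2, 0.2, 0.2]
gripper_width: 0.1
grasp_force: 0.0
```

```bash
for i in 1 2 3 4; do :; done
python3 -m pendant '0 0 0.002 0 0 0;0 0 0.002 0 0 0;0 0 0 0 0 0;0 0 0 0 0 0' | sed -n '2p;4p'
python3 -m pendant '0 0 0.002 0 0 0;0 0 0.002 0 0 0;0 0 0 0 0 0;0 0 0 0 0 0'| sed -n '2p;4p'
python3 -m pendant '0 0 0.002 0 0 0;0 0 0 0 0 0;0 0 0 0 0 0'| sed -n '2p;4p'
```

```text
position: [449.1, 164.1, 51.8]
ft_force: [-0.5, 0.2, -0.1]
position: [449.5, 164.3, 48.1]
ft_force: [0.7, -0.5, 1.5]
position: [449.6, 164.3, 46.1]
ft_force: [1.1, 0.6, 2.4]
```

```bash
python3 -m pendant '0 0 0.002 0 0 0;0 0 0.002 0 0 0;0 0 0 0 0 0;0 0 0 0 0 0'| sed -n '2p;4p'
python3 -m pendant '0 0 0.002 0 0 0;0 0 0.001 0 0 0;0 0 0 0 0 0;0 0 0 0 0 0;0 0 0 0 0 0;0 0 0 0 0 0;0 0 0 0 0 0;0 0 0 0 0 0;0 0 0 0 0 0;0 0 0 0 0 0'| sed -n '2p;4p'
python3 -m pendant '0 0 0 0 0 0;0 0 0 0 0 0;0 0 0 0 0 0;0 0 0 0 0 0;0 0 0 0 0 0;0 0 0 0 0 0'| sed -n '2p;4p'
python3 -c "
from h import *
s=snap('side');print(blobs(s,(20,130,100),(32,255,255),(225,230,385,330)))
cv2.imwrite('pics/b2.png',cv2.resize(s['image'][230:340,250:400],None,fx=4,fy=4,interpolation=3)[:,:,::-1])"
```

```text
position: [449.6, 164.3, 42.0]
ft_force: [1.0, 0.2, 3.4]
position: [449.6, 164.3, 41.4]
ft_force: [-4.8, -1.2, 27.4]
position: [449.7, 164.3, 41.3]
ft_force: [-4.2, -0.6, 26.6]
[([324.9, 282.9], 90, [321, 277, 9, 13])]
```

The button is bottomed and the yellow handle has moved to side (325,283). Check that against the fully dropped place and let go.

```bash
python3 -c "
from h import *
s=pickle.load(open('side0.pkl','rb'));print(proj(s,W(-19.5,-90,66)))"
python3 -m pendant '0 0 -0.005 0 0 0;0 0 -0.01 0 0 0;0 0 -0.03 0 0 0;0 0 -0.035 0 0 0;0 0 -0.035 0 0 0;0 0 0 0 0 0;0 0 0 0 0 0' 0.05
python3 -c "
from h import *
t=snap('top','q');s=snap('side','q')
print(blobs(s,(20,130,100),(32,255,255),(225,230,385,330)),blobs(t,(20,130,100),(32,255,255),(195,195,330,310),8),proj(t,W(-19.5,-90,66)))
print(blobs(s,(0,150,80),(4,255,255),(225,240,385,410)))
go(W(-20,-90,100),.203)"
```

```text
[325.22034655 282.80947104]
t: 41.57
position: [450.5, 164.5, 155.7]
eef_rot: [[0.98, 0.199, 0.004], [0.199, -0.98, 0.001], [0.004, -0.0, -1.0]]
ft_force: [-0.9, -0.5, 0.7]
gripper_width: 49.9
grasp_force: 0.0
[([324.9, 282.8], 86, [321, 277, 9, 12])] [([294.3, 252.9], 43, [291, 250, 8, 7])] [294.59514748 252.78299383]
[([344.1, 316.0], 169, [336, 310, 17, 14])]
shift [0.0512 0.0697 0.053 ] pos [448.1 163.9 153.1] xang 0.201 tilt -0.002 -0.001 w 50.0 t 41.6667 turn -0.002
```

The dropped handle matches the fully down place in both views: side (325,283) and top (294,253). The button is out again. The button contact gives true tip height ≈ reading + 14 mm with the fingers shut. Pinch the handle next, at reading ≈ 40.

```bash
python3 -m pendant '0.0256 0.0348 0 0 0 0;0.0256 0.0348 0 0 0 0;0 0 0 0 0 0;0 0 0.035 0 0 0;0 0 0.035 0 0 0;0 0 0.02 0 0 0;0 0 0 0 0 0;0 0 0.012 0 0 0;0 0 0.01 0 0 0;0 0 0 0 0 0;0 0 0 0 0 0' 0.05 25
python3 -c "
from h import *
go(W(-19.5,-90,40),.203)
s=snap('side');cv2.imwrite('pics/l1.png',cv2.resize(s['image'][220:330,260:410],None,fx=4,fy=4,interpolation=3)[:,:,::-1])"
```

```text
t: 42.58
position: [510.4, 108.3, 41.7]
eef_rot: [[0.98, 0.2, -0.002], [0.2, -0.98, -0.0], [-0.002, -0.0, -1.0]]
ft_force: [-0.0, 0.2, -0.3]
gripper_width: 49.9
grasp_force: 0.0
shift [0.0016 0.0028 0.0017] pos [510.4 108.3  41.7] xang 0.201 tilt -0.002 -0.000 w 49.9 t 42.5833 turn -0.002
```

View pics/l1.png

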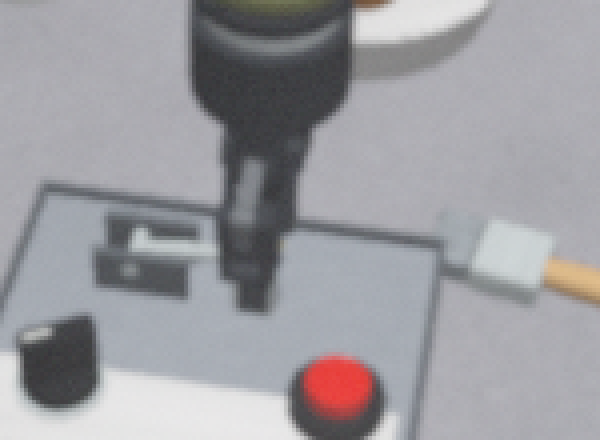

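The fingers stand over the handle, which is hidden behind the near finger at crop (255,280). I'll correct y by 2.5 mm and x by 1.5 mm, go 2 mm down and close.

```bash
python3 -m pendant '0.0015 0.0025 0.002 0 0 0;0 0 0 0 0 0;0 0 0 0 0 0' 
python3 -m pendant '0 0 0 0 0 0;0 0 0 0 0 0;0 0 0 0 0 0;0 0 0 0 0 0;0 0 0 0 0 0;0 0 0 0 0 0' 0 25
```

```text
t: 42.88
position: [513.6, 106.1, 40.6]
eef_rot: [[0.98, 0.199, 0.001], [0.199, -0.98, 0.0], [0.001, 0.0, -1.0]]
ft_force: [0.7, 1.3, -0.2]
gripper_width: 49.9
grasp_force: 0.0
t: 43.38
position: [513.0, 106.7, 40.4]
eef_rot: [[0.98, 0.199, 0.0], [0.199, -0.98, 0.001], [0.0, -0.001, -1.0]]
ft_force: [-1.9, 3.3, 6.6]
gripper_width: 21.3
grasp_force: 29.9
```

Gripped at 21 mm. Carry it round the hinge, in two parts.

```bash
python3 -m pendant '0.0019 0 -0.0096 0 0 0;0.0033 0 -0.0092 0 0 0;0.0046 0 -0.0085 0 0 0;0.0059 0 -0.0078 0 0 0;0.0069 0 -0.0068 0 0 0;0 0 0 0 0 0'
python3 -m pendant '0.0079 0 -0.0057 0 0 0;0.0087 0 -0.0045 0 0 0;0.0092 0 -0.0031 0 0 0;0.0096 0 -0.0017 0 0 0;0.0097 0 -0.0002 0 0 0;0.0065 0 0.0006 0 0 0;0 0 0 0 0 0;0 0 0 0 0 0;0 0 0 0 0 0'
python3 -c "
from h import *
s=snap('side');print(blobs(s,(20,130,100),(32,255,255),(225,230,385,330),5))
p=np.array(r.sense()['position']);R,c=U();print(R.T@(p-c))"
```

```text
t: 43.88
position: [535.3, 111.3, 82.5]
eef_rot: [[0.98, 0.199, -0.001], [0.199, -0.98, 0.001], [-0.001, -0.001, -1.0]]
ft_force: [-2.3, 4.2, -2.3]
gripper_width: 21.2
grasp_force: 26.1
t: 44.63
position: [586.9, 121.9, 97.5]
eef_rot: [[0.98, 0.199, 0.001], [0.199, -0.98, 0.002], [0.002, -0.001, -1.0]]
ft_force: [-1.2, 4.9, 1.5]
gripper_width: 21.5
grasp_force: 24.7
[([294.5, 257.3], 68, [292, 251, 7, 14])]
[ 56.5371515  -89.18119998  97.54615878]
```

The handle is past upright, at unit x ≈ 56. Release, lift and check.

```bash
python3 -m pendant '0 0 0 0 0 0;0 0 0 0 0 0;0 0 0 0 0 0;0 0 0 0 0 0;0 0 0 0 0 0;0 0 -0.02 0 0 0;0 0 -0.035 0 0 0;0 0 -0.035 0 0 0;-0.035 -0.02 0 0 0 0;-0.04 -0.04 0 0 0 0;-0.04 -0.04 0 0 0 0;-0.04 -0.04 0 0 0 0;0 0 0 0 0 0;0 0 0 0 0 0' 0.05
python3 -c "
from h import *
s=snap('side','z');t=snap('top','z');print(blobs(s,(20,130,100),(32,255,255),(225,230,385,330),5),blobs(t,(20,130,100),(32,255,255),(195,195,330,310),8))
cv2.imwrite('pics/z.png',np.hstack([t['image'][100:420,150:500],s['image'][120:440,120:440]])[:,:,::-1])"
```

```text
t: 45.85
position: [441.3, 203.2, 186.8]
eef_rot: [[0.979, 0.203, 0.0], [0.203, -0.979, -0.0], [0.0, 0.0, -1.0]]
ft_force: [0.5, -0.4, -0.5]
gripper_width: 50.0
grasp_force: 0.0
[([293.3, 258.4], 92, [289, 253, 10, 12])] [([288.2, 226.4], 51, [284, 223, 9, 8])]
```

View pics/z.png

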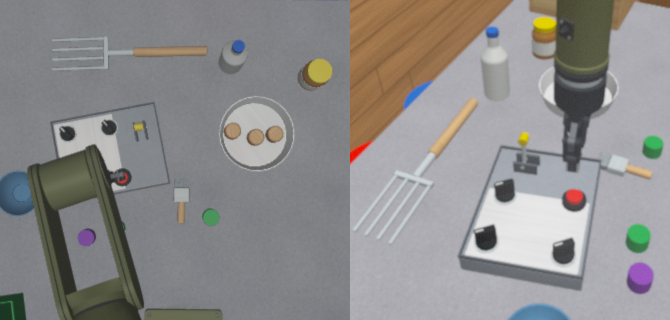

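All three chews are in the pan. The handle is at side (293,258) instead of the original (287,258), so it may still be moving. Wait and look again.

```bash
python3 -m pendant '0 0 0 0 0 0;0 0 0 0 0 0;0 0 0 0 0 0;0 0 0 0 0 0;0 0 0 0 0 0;0 0 0 0 0 0;0 0 0 0 0 0;0 0 0 0 0 0;0 0 0 0 0 0;0 0 0 0 0 0;0 0 0 0 0 0;0 0 0 0 0 0' >/dev/null
python3 -c "
from h import *
s=snap('side','z');t=snap('top','z');a=blobs(s,(20,130,100),(32,255,255),(225,230,385,330),5);b=blobs(t,(20,130,100),(32,255,255),(195,195,330,310),8);print(a,b)
p,e=tri(t,b[0][0],s,a[0][0]);R,c=U();q=R.T@(p-c);print(q,e,np.arctan2(q[0]-45,q[2]-58))"
```

```text
[([293.4, 258.4], 91, [289, 253, 10, 12])] [([288.2, 226.4], 51, [284, 223, 9, 8])]
[ 44.86100039 -88.71152595 123.32030689] 0.0063625461975506045 -0.0021279661749977244
```

The handle stands still at unit x ≈ 45: exactly upright, on the balance point, not at its stop (x ≈ 58). I'll nudge it onward with shut fingers from the -x side.

```bash
python3 -c "
from h import *
go(W(0,-90,98),.203)"

```

```text
shift [0.0682 0.1086 0.0886] pos [443.2 202.6 186.5] xang 0.201 tilt 0.000 0.000 w 49.8 t 47.05 turn -0.002
```

```bash
python3 -m pendant '0.0227 0.0362 0 0 0 0;0.0227 0.0362 0 0 0 0;0.0227 0.0362 0 0 0 0;0 0 0 0 0 0;0 0 0 0 0 0;0 0 0.03 0 0 0;0 0 0.03 0 0 0;0 0 0.02 0 0 0;0 0 0.008 0 0 0;0 0 0 0 0 0;0 0 0 0 0 0' 0 25
python3 -m pendant '0.008 0 0 0 0 0;0.008 0 0 0 0 0;0.006 0 0 0 0 0;0.005 0 0 0 0 0;0 0 0 0 0 0;0 0 0 0 0 0'
python3 -c "
from h import *
go(W(37,-90,98),.203)
s=snap('side','z');print(blobs(s,(20,130,100),(32,255,255),(225,230,385,330),5))
cv2.imwrite('pics/n.png',cv2.resize(s['image'][200:310,240:390],None,fx=4,fy=4,interpolation=3)[:,:,::-1])"
```

```text
t: 47.97
position: [529.0, 112.7, 98.8]
eef_rot: [[0.98, 0.2, -0.001], [0.2, -0.98, 0.0], [-0.0, -0.0, -1.0]]
ft_force: [0.4, 0.5, 0.2]
gripper_width: -0.1
grasp_force: 0.0
t: 48.47
position: [556.5, 117.5, 98.7]
eef_rot: [[0.98, 0.199, 0.001], [0.199, -0.98, 0.0], [0.001, 0.0, -1.0]]
ft_force: [0.1, -0.4, -0.5]
gripper_width: -0.1
grasp_force: 0.0
shift [0.0111 0.0025 0.0007] pos [556.5 117.5  98.7] xang 0.201 tilt 0.001 0.000 w -0.1 t 48.4667 turn -0.002
[([288.9, 258.6], 84, [285, 253, 9, 12])]
```

View pics/n.png

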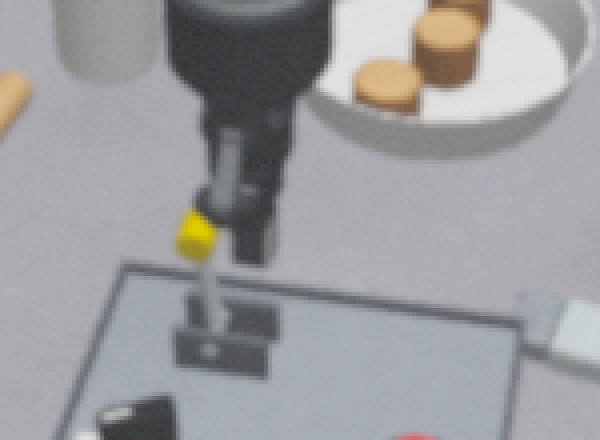

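The shut fingers bear on the handle, now at side (289,259). Push the rest gently.

```bash
python3 -m pendant '0.003 0 0 0 0 0;0.003 0 0 0 0 0;0.002 0 0 0 0 0;0 0 0 0 0 0;0 0 0 0 0 0;0 0 0 0 0 0'
python3 -c "
from h import *
s=snap('side','z');print(blobs(s,(20,130,100),(32,255,255),(225,230,385,330),5))"
python3 -m pendant '-0.005 0 0 0 0 0;-0.02 0 0 0 0 0;-0.02 0 0 0 0 0;0 0 -0.035 0 0 0;0 0 -0.035 0 0 0;0 0 -0.035 0 0 0;-0.035 -0.035 0 0 0 0;-0.035 -0.035 0 0 0 0;-0.035 -0.035 0 0 0 0;0 0 0 0 0 0;0 0 0 0 0 0;0 0 0 0 0 0;0 0 0 0 0 0;0 0 0 0 0 0;0 0 0 0 0 0;0 0 0 0 0 0;0 0 0 0 0 0;0 0 0 0 0 0'
python3 -c "
from h import *
s=snap('side','z');t=snap('top','z');a=blobs(s,(20,130,100),(32,255,255),(225,230,385,330),5);b=blobs(t,(20,130,100),(32,255,255),(195,195,330,310),8);print(a,b)
p,e=tri(t,b[0][0],s,a[0][0]);R,c=U();q=R.T@(p-c);print(q,e,np.arctan2(q[0]-45,q[2]-58))
print(blobs(t,(5,60,60),(19,190,255),(360,195,450,280)),blobs(s,(0,150,80),(4,255,255),(225,240,385,410)))"
```

```text
t: 49.02
position: [563.5, 119.0, 98.4]
eef_rot: [[0.98, 0.199, -0.0], [0.199, -0.98, -0.0], [-0.0, -0.0, -1.0]]
ft_force: [0.3, -0.4, 0.5]
gripper_width: -0.3
grasp_force: 0.0
[([286.2, 258.7], 80, [282, 253, 10, 12])]
t: 50.57
position: [415.6, 178.7, 203.3]
eef_rot: [[0.98, 0.199, -0.0], [0.199, -0.98, -0.0], [-0.0, 0.0, -1.0]]
ft_force: [-0.6, 0.3, -0.5]
gripper_width: -0.3
grasp_force: 0.0
[([286.7, 257.9], 96, [282, 252, 10, 13])] [([287.4, 221.2], 49, [284, 218, 8, 7])]
[ 58.37745298 -89.05573442 121.68772506] 0.30421850898002106 0.20703777093236211
[([382.3, 230.5], 201, [375, 223, 16, 16]), ([424.4, 233.8], 209, [416, 226, 17, 16]), ([405.5, 236.8], 205, [398, 229, 16, 16])] [([344.2, 316.0], 171, [336, 310, 17, 13])]
```

```bash
python3 -c "
from workcell import r
print(r.finish_job())"
```

```text
the job is handed in; nothing more can be done
None
```

I put all three chews in the pan, turned the three knobs home against their stops and tested the latch (the lever needed an extra push to settle fully up), then handed the job in at about 51 s; no verdict was returned.

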